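# Plug the slim burner into the bench gas outlet

## Task

Take the slim burner (the one with the thinner copper tube) out of its wooden stand and push its tube straight down into the push-in fitting on the bench gas outlet, past the grip until it is fully home against the stop inside, then let go and leave it there. Push firmly but do not ram it (never with more than about 20 N), and leave the wide burner, the dish, the mallet and the jar alone.

Things in the scene. Friction and masses are not known exactly. Their poses are not given: they have to be found in the camera images.
- burner: slim burner, about 0.25 kg, 140 mm tall, upright in the slim stand at first. Origin: lower end of its tube; z runs up along it. From the origin up: copper tube 16 mm in diameter to 75 mm; brass nut 36 mm in diameter, 75 to 83 mm; brass head 24 mm in diameter, 83 to 130 mm, the place to grip (fingertips may bear down on the nut); steel cap 28 mm in diameter, 130 to 140 mm
- burner_tip (a point): centre of the flat lower end of the slim burner's tube (same as its origin); the lowest 12 mm of the tube taper from 16 down to 11 mm in diameter
- wide_burner: the wide burner, not to be touched: same lengths, but tube 24 mm, nut 50 mm, head 36 mm and cap 40 mm in diameter; it stands upright in the wide stand, its top 150 mm above the bench. Origin: lower end of its tube
- stand_slim: fixed wooden block 70 x 70 x 45 mm with an upright hole of 17.5 mm, 35 mm deep, in which the slim burner stands (its tip 10 mm above the bench). Origin: centre of the underside. The two stands change places
- stand_wide: fixed wooden block 70 x 70 x 45 mm that holds the wide burner. Origin: centre of the underside
- outlet: bench gas outlet, fixed: steel block 110 x 80 x 30 mm with a pipe stub towards its +x (to 150 mm from the origin), carrying the push-in fitting upright in its middle. Origin: centre of the underside
- fitting: the upright push-in fitting on the outlet: brass, 34 mm in diameter, with a black collar 42 mm in diameter at its top, 90 mm above the bench. Origin: on its axis at bench height, the same as the outlet's
- mouth (a point): centre of the fitting's open mouth, 90 mm above the bench; z up. The bore, 18 mm wide, goes straight down. Spring jaws (the grip) 14 mm below the mouth resist the tube's taper with about 5 to 15 N, then drag on the tube with 3 to 10 N and hold it. Below is a sprung valve, then a solid stop where the force rises steeply
- valve (a joint): travel of the valve at the bottom of the bore, in m: 0 shut, 0.004 when the tube is home against the stop; opening it takes about 1 N. The stop lies 34 to 54 mm below the mouth: it differs each time, cannot be seen and has to be felt
- dish: copper dish lying on the bench, 176 mm in diameter, 14 mm high, a bystander. Origin: centre of the underside
- mallet: wooden mallet lying on the bench, a bystander: head 130 mm long along its x and 52 mm thick, handle 22 mm thick to 220 mm along its -y. Origin: under the centre of the head
- flux_jar: amber glass jar with a steel lid, 60 mm in diameter, 75 mm tall, a bystander. Origin: centre of the underside
Mind the look-alikes: they are no part of the job. What is shaped like the burner but blue or red is not meant.

How it is judged:
By the outcome, as a careful person would: the job done as asked, in the order asked, and still so for the second after the job is handed in, with the robot touching nothing.
It also fails if it takes over 54 s, if anything falls off the work surface, if the arm or the gripper's body presses on something with over 40 N, if the wrist force passes 120 N, or if a joint passes its speed limit or range.

## Robot

A 7-joint arm with a two-finger parallel gripper is mounted at the origin on the work surface. World frame = base frame: x ahead of the robot, y to its left, z up, the work surface at z = 0. Lengths are in m, angles in rad, forces in N, time in s.
With the tool pointing down it reaches from about 0.4 to 0.85 m from the base axis. Payload 4.5 kg.
Tool frame: the origin (TCP) lies at the very end of the fingers, on their centre line; the grasp point (between the pads) lies 19 mm behind it (manip.hold_point_z is the distance from the TCP to the grasp point, in m); z points along the fingers, y is the line along which they close (so a half turn about z gives the same grasp; the last joint's range is limited). The gripper opens to 85 mm and grips with 20 to 120 N. Pads are 22 mm wide; open, the fingers measure 114 mm over their backs; the gripper's body (76 mm by 85 mm) begins 54 mm behind the grasp point. The pads swing forward as they close: fully open they stand 13 mm farther back than shut.
Start: joints at [-1.165, 0.689, -0.195, 1.565, 0.157, 0.902, -0.215], TCP at [0.227, 0.582, 0.231] pointing down, gripper open.
Joint ranges: [-3.01, 3.01], [-0.46, 2.08], [-1.47, 1.51], [0.13, 2.56], [-1, 4.14], [0.04, 2.09], [-2.66, 2.66]. Speed limits (rad/s): [2.57, 2.57, 3.14, 3.14, 3.14, 3.14, 3.14].

## Interface

Orientations are given as a unit quaternion [w, x, y, z].
In Python, from cell import monitor, viewer, manip gives the robot as it stands.
- The arm moves only by the tool jog_arm, never from a script. Its argument "plan" is one flat list of numbers, 5 for each row, row after row: the finger opening in cm, from 0 to 8.54, then the shift along the tool's x, y, z in cm, then the turn about the tool's z in degrees. A call has exactly 10 rows; each row is the pose to reach, as a shift and turn from the pose commanded when the call began, along the tool's axes at that moment; what a row does not reach only later rows make up. A row lasts 1/10 s, in which the tool goes at most 50 mm and 8.59 degrees, less where a joint would pass 70% of its speed; a pose out of reach is approached as far as the arm can. A call with a gripper value outside its range is refused whole. The fingers move at their own pace and stop on an object; "force" is the grip in N (left out, the last holds). Time passes only in rows, so rows that repeat a pose let the fingers close, or fill a call up. It gives the time, the measured TCP pose, the force, the opening and the grip force at its end, in the units of the state.
- monitor.state(): the state, without advancing time (a new reading comes with each control period).
- viewer.grab_frame(name): name is "scene" or "side" or "wrist"; returns a dict with "img" (384x512x3 uint8, blue, green, red), "depth" (384x512 float32, m along the optical axis (not along the pixel's ray), 0 where there is no reading), "K" (3x3 intrinsics, pixels), "k1" (the pictures are not rectified: a ray, as slopes to the right and down, at radius r is drawn at 1 + k1 r^2 times it, then the intrinsics apply), "origin" and "rotation" of the camera in the world; the wrist camera has in their place "mount" (4x4, takes a point from camera to tool coordinates, whose origin is the TCP and whose axes are the flange's). Camera axes: x right, y up, looking along -z (the intrinsics and any distortion apply to the point x, -y, -z); pixel columns grow to the right and rows downward; lengths in m; the calibration is good to about 2 mm. A picture is of the moment at which its call begins: read the wrist's pose just before it.
- manip.close_job(): hands the job in; it is judged then, once.
Trained networks look in a picture, given as the dict that the camera call returned (one of the last four; its "shot" number tells which), for a name from the list of things; names that differ only in an ending like _2 or _b are one class to them, and where a whole thing is asked for, a point or a joint stands for the part that bears it (a point fixed in the world has none). Each returns a list of dicts, best first, with "score" (0 to 1); they miss things now and then, are a little off and sometimes report something else, mostly with a low value. They report only what shows in the picture. A call takes as long as a camera call. They do not tell look-alikes from the thing itself.
- viewer.spot_in(query, picture): "bbox" ([left, top, right, bottom] in pixels, round what is visible of it).
- viewer.mark_of(query, picture): "at" ([column, row] in pixels: a listed point, or the origin of a listed thing).
The state is a dict: "t": time; "joint_pos": joint angles; "qvel": joint speeds; "tau": joint torques, N m; "tool_pos": TCP position; "orientation": TCP orientation; "wrist_force": force on the tool from outside, world axes, zero at the start; "wrist_torque": the same for the moment, N m; "grip_width": opening from 0.0 (shut) to 1.0 (fully open); "grasp_force": force on a finger pad.
Only numpy, scipy, OpenCV 4.12 (cv2) and the standard library are available. Lean on these libraries where they do the work, as an engineer would, in place of code of your own. Each camera call takes 0.05 s, during which the arm holds its last target. There are 200 camera calls.

## Working session

There is one attempt and no reset: what is moved stays moved. The work goes in short steps, Python scripts to look and compute and a tool call to move; the robot and the scene stay as the last step left them, time stands still between calls to the robot, and variables do not carry over. Pictures are saved under pics/ and viewed, at most 10 in all, crops included, and the job is handed in when it is done.

Besides the shell and the picture viewer there is one more tool, called after ">>>" as name(argument=value, ...) on one line, values as JSON. jog_arm: Moves the arm, as the interface text tells. Its arguments: {"type":"object","properties":{"plan":{"type":"array","items":{"type":"number"}},"force":{"type":"number"}},"required":["plan"]}

```bash
mkdir -p pics; cat > h.py <<'E'
import numpy as np, cv2
from cell import monitor, viewer, manip
from scipy.spatial.transform import Rotation as R
def pose():
    s=monitor.state(); q=s["orientation"]; return np.array(s["tool_pos"]),R.from_quat([q[1],q[2],q[3],q[0]]).as_matrix(),s
def cam(f,P=None):
    if "mount" in f:
        p,r,_=P; M=np.array(f["mount"]); return r@M[:3,:3], p+r@M[:3,3]
    return np.array(f["rotation"]),np.array(f["origin"])
def ray(f,uv,P=None):
    K=np.array(f["K"]); k=f["k1"]
    s=cv2.undistortPoints(np.array([[uv]],float),K,np.array([k,0,0,0],float))[0,0]
    r,o=cam(f,P); return o, r@np.array([s[0],-s[1],-1.])
def at_z(f,uv,z,P=None):
    o,d=ray(f,uv,P); return o+d*(z-o[2])/d[2]
def at_depth(f,uv,P=None):
    o,d=ray(f,uv,P); u,v=int(round(uv[0])),int(round(uv[1])); return o+d*float(f["depth"][v,u])
def proj(f,X,P=None):
    r,o=cam(f,P); c=r.T@(np.array(X)-o); K=np.array(f["K"]); x,y=c[0]/-c[2],-c[1]/-c[2]
    g=1+f["k1"]*(x*x+y*y); return K[0,0]*x*g+K[0,2],K[1,1]*y*g+K[1,2]
E
python3 - <<'E'
from h import *
np.set_printoptions(precision=4,suppress=True)
P=pose(); print(P[0],P[1],P[2]["wrist_force"],manip.hold_point_z)
ims=[]
for n in ["scene","side"]:
    f=viewer.grab_frame(n); ims.append(f["img"]); 
    print(n,cam(f)[1])
    cv2.imwrite(f"pics/{n}0.png",f["img"])
    for q in ["burner","wide_burner","stand_slim","stand_wide","outlet","fitting","dish","mallet","flux_jar"]:
        for b in viewer.spot_in(q,f)[:3]: print(q,np.round(b["bbox"]),round(b["score"],2))
    for q in ["burner_tip","mouth","burner","stand_slim","outlet"]:
        z={"mouth":.09,"burner_tip":.01,"burner":.01}.get(q,0)
        for b in viewer.mark_of(q,f)[:2]: print("mark",q,np.round(b["at"]),round(b["score"],2),at_z(f,b["at"],z))
E
```

```text
[0.2269 0.5817 0.2305] [[-0.9317  0.3632 -0.0005]
 [ 0.3632  0.9317 -0.0018]
 [-0.0002 -0.0019 -1.    ]] [-0.1801 -0.2241 -0.0945] 0.0187
scene [1.385  0.1746 0.9868]
burner [408. 172. 422. 202.] 0.76
burner [360. 141. 379. 179.] 0.68
burner [392. 197. 412. 236.] 0.63
wide_burner [300. 147. 315. 190.] 0.88
stand_slim [357. 184. 391. 219.] 0.6
stand_wide [293. 172. 324. 204.] 0.88
outlet [192. 185. 226. 256.] 0.84
fitting [202. 189. 217. 210.] 0.78
dish [282. 235. 352. 293.] 0.78
dish [295. 173. 325. 208.] 0.21
mallet [ 70. 170. 157. 218.] 0.85
mallet [195. 183. 228. 258.] 0.26
flux_jar [175. 136. 193. 164.] 0.91Traceback (most recent call last):
  File "<stdin>", line 13, in <module>
  File "h.py", line 15, in at_z
    o,d=ray(f,uv,P); return o+d*(z-o[2])/d[2]
        ~~~^^^^^^^^
  File "h.py", line 13, in ray
    r,o=cam(f,P); return o, r@np.array([s[0],-s[1],-1.])
                            ~^~~~~~~~~~~~~~~~~~~~~~~~~~~
ValueError: matmul: Input operand 1 has a mismatch in its core dimension 0, with gufunc signature (n?,k),(k,m?)->(n?,m?) (size 3 is different from 4)
```

View pics/scene0.png

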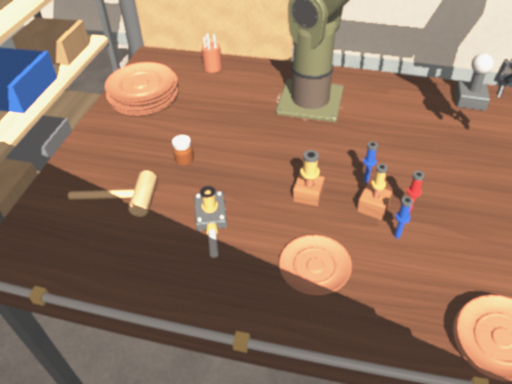

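Scene: the slim burner stands at about (380,180) in its stand, with blue and red look-alikes close around it. The wide burner is at (310,165), the outlet at (209,207), and the dish at (316,265). I still need to fix the rotation format.

```bash
python3 - <<'E'
s=open('h.py').read()
s=s.replace('return np.array(f["rotation"]),np.array(f["origin"])','''q=np.array(f["rotation"]); q=q if q.shape==(3,3) else R.from_quat(q[[1,2,3,0]]).as_matrix()
    return q,np.array(f["origin"])''')
open('h.py','w').write(s)
E
python3 - <<'E'
from h import *
np.set_printoptions(precision=4,suppress=True)
for n in ["scene","side"]:
    f=viewer.grab_frame(n); cv2.imwrite(f"pics/{n}1.png",f["img"])
    print(n,cam(f)[1],f["rotation"])
    if n=="side":
      for q in ["burner","wide_burner","outlet","fitting"]:
        for b in viewer.spot_in(q,f)[:4]: print(q,np.round(b["bbox"]),round(b["score"],2))
    for q,z in dict(burner_tip=.01,wide_burner=.01,mouth=.09,stand_slim=0,stand_wide=0,outlet=0,dish=0,flux_jar=0,mallet=0).items():
        for b in viewer.mark_of(q,f)[:4]: print("mark",q,np.round(b["at"]),round(b["score"],2),at_z(f,b["at"],z)[:2])
    if n=="scene":
        for nm,uv in dict(slimcap=(382,169),widecap=(311,156),blue1=(371,145),red=(417,175),blue2=(407,201)).items(): print(nm,at_z(f,uv,.15 if 'cap' in nm else .14)[:2],at_depth(f,uv))
        print("mouth",at_z(f,(208,190),.09)[:2])
E
```

```text
scene [1.385  0.1746 0.9868] [0.5763 0.2303 0.3042 0.7227]
mark burner_tip [365. 183.] 0.91 [0.3812 0.2205]
mark burner_tip [397. 235.] 0.88 [0.5516 0.318 ]
mark burner_tip [409. 212.] 0.81 [0.4655 0.3454]
mark burner_tip [372. 204.] 0.78 [0.4578 0.2463]
mark wide_burner [307. 189.] 0.89 [0.4392 0.0633]
mark wide_burner [317. 265.] 0.35 [0.6884 0.129 ]
mark mouth [208. 191.] 0.58 [ 0.5767 -0.1774]
mark stand_slim [374. 204.] 0.76 [0.445 0.252]
mark stand_wide [309. 194.] 0.67 [0.4469 0.0691]
mark stand_wide [373. 202.] 0.61 [0.4408 0.2484]
mark outlet [209. 213.] 0.83 [ 0.5749 -0.1826]
mark dish [315. 265.] 0.9 [0.6813 0.1243]
mark flux_jar [184. 157.] 0.77 [ 0.3732 -0.3285]
mark mallet [146. 197.] 0.68 [ 0.558  -0.3769]
mark mallet [373. 206.] 0.31 [0.4551 0.2491]
slimcap [0.4651 0.2512] [0.4622 0.2514 0.1473]
widecap [0.4549 0.0689] [0.4557 0.0689 0.1507]
blue1 [0.366  0.2177] [0.3665 0.2177 0.1404]
red [0.4573 0.3401] [0.4552 0.3405 0.1381]
blue2 [0.5533 0.3174] [0.551  0.3177 0.1377]
mouth [ 0.5741 -0.1776]
side [ 0.4629 -0.6536  0.7759] [ 0.9299  0.3661 -0.0116 -0.0336]
burner [
[... 195 characters left out ...]
 0.67
fitting [276. 228. 297. 260.] 0.81
mark burner_tip [202. 156.] 0.84 [0.362  0.2104]
mark burner_tip [234. 148.] 0.82 [0.4659 0.2417]
mark burner_tip [256. 136.] 0.78 [0.542  0.2976]
mark wide_burner [231. 190.] 0.62 [0.4507 0.0591]
mark mouth [285. 239.] 0.63 [ 0.5706 -0.1806]
mark stand_slim [233. 150.] 0.97 [0.4628 0.2471]
mark stand_wide [231. 194.] 0.61 [0.4497 0.0516]
mark outlet [285. 261.] 0.95 [ 0.5775 -0.1843]
mark dish [304. 174.] 0.85 [0.6768 0.1194]
mark dish [232. 145.] 0.66 [0.4613 0.2722]
mark dish [284. 263.] 0.36 [ 0.5736 -0.1904]
mark dish [206. 323.] 0.28 [ 0.3821 -0.3271]
mark flux_jar [208. 323.] 0.56 [ 0.3874 -0.3268]
mark mallet [292. 341.] 0.89 [ 0.5652 -0.3791]
```

View pics/side1.png

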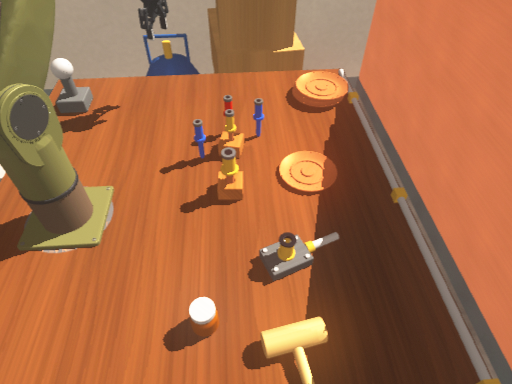

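Side view: slim burner at (231,120), with blue ones at (199,135) and (258,115) and red at (228,103). The wide burner is at (229,165) and the fitting's mouth at (287,240). Next I move above the slim burner, with the finger line turned clear of the neighbours.

>>> jog_arm(plan=[6, -3.4, -2.2, -0.5, -8, 6, -6.8, -4.5, -1, -16, 6, -10.2, -6.8, -1.5, -24, 6, -13.6, -9, -2, -32, 6, -17, -11.2, -2.5, -40, 6, -20.4, -13.5, -3, -48, 6, -23.8, -15.8, -3.5, -56, 6, -27.2, -18, -4, -64, 6, -30.6, -20.3, -4.5, -71, 6, -34.1, -22.5, -5, -77], force=60)

```text
t: 2.75
tool_pos: [0.4638, 0.2472, 0.2817]
orientation: [0.0, -0.469, 0.883, -0.0]
wrist_force: [1.0, 1.3, 0.6]
grip_width: 0.699
grasp_force: 0.0
```

```bash
python3 - <<'E'
from h import *
np.set_printoptions(precision=4,suppress=True)
P=pose(); f=viewer.grab_frame("wrist"); cv2.imwrite("pics/w1.png",f["img"])
print(P[0],P[1],P[2]["joint_pos"],P[2]["wrist_force"])
for q in ["burner"]:
    for b in viewer.spot_in(q,f)[:4]: 
        c=b["bbox"]; print(np.round(c),b["score"])
for b in viewer.mark_of("burner_tip",f)[:4]: print(b["at"],b["score"],at_z(f,b["at"],.01,P))
# cap region by depth
h,w=f["depth"].shape
o=proj(f,[.463,.248,.15],P); print("pred cap",o)
K=np.array(f["K"]); vv,uu=np.mgrid[0:h,0:w]
s=cv2.undistortPoints(np.stack([uu,vv],-1).reshape(-1,1,2).astype(float),K,np.array([f["k1"],0,0,0.]))[:,0]
r,o=cam(f,P); X=o+(np.c_[s[:,0],-s[:,1],-np.ones(len(s))]*f["depth"].reshape(-1,1))@r.T
np.save("X.npy",X)
m=(f["depth"].ravel()>0)&(np.hypot(X[:,0]-.463,X[:,1]-.248)<.035)
for lo,hi in [(.143,.155),(.135,.145),(.1,.13),(.08,.098)]:
    k=m&(X[:,2]>lo)&(X[:,2]<hi); 
    if k.sum()>3: print(lo,k.sum(),X[k].mean(0),X[k].min(0),X[k].max(0))
E
```

```text
[0.4638 0.2472 0.2817] [[-0.5598 -0.8287  0.0003]
 [-0.8287  0.5598  0.    ]
 [-0.0002 -0.0003 -1.    ]] [-0.1724  0.5521 -0.6517  1.785   0.4047  0.9415  1.5521] [0.9522 1.3465 0.602 ]
[213. 224. 245. 289.] 0.94
[243. 148. 282. 192.] 0.92
[295. 195. 336. 263.] 0.76
[306.  61. 358. 106.] 0.59
[232.7, 223.0] 0.98 [0.5451 0.3145 0.01  ]
[299.9, 201.9] 0.97 [0.4514 0.3401 0.01  ]
pred cap (np.float64(255.01661939084977), np.float64(182.84152827558248))
0.143 767 [0.4539 0.2489 0.1494] [0.4408 0.2357 0.1431] [0.4682 0.2634 0.1523]
0.135 37 [0.4494 0.24   0.1427] [0.4408 0.2357 0.1405] [0.4645 0.2521 0.1449]
0.1 145 [0.4496 0.241  0.1154] [0.4425 0.2375 0.1001] [0.4639 0.2528 0.1299]
0.08 366 [0.4507 0.2425 0.092 ] [0.4368 0.2319 0.0846] [0.4722 0.2643 0.0978]
```

View pics/w1.png

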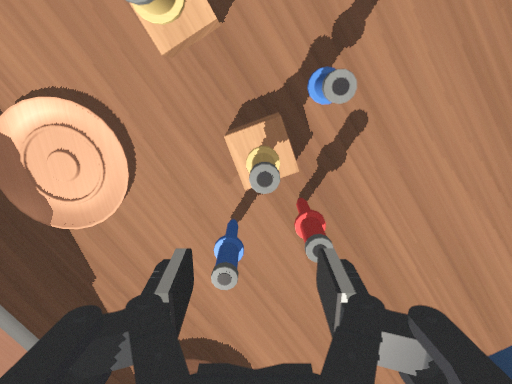

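Wrist view: the slim burner's cap is at (265,179), blue at (225,278) and (341,87), red at (318,247), and the fingers are at the bottom. The wrist camera puts the burner axis near (0.454,0.249). I'll centre on that, go lower and check.

>>> jog_arm(plan=[6, 0.1, 0.3, 1, 0, 6, 0.2, 0.6, 2.5, 0, 6, 0.36, 0.9, 4, 0, 6, 0.36, 0.9, 5.5, 0, 6, 0.36, 0.9, 7, 0, 6, 0.36, 0.9, 7, 0, 6, 0.36, 0.9, 7, 0, 6, 0.36, 0.9, 7, 0, 6, 0.36, 0.9, 7, 0, 6, 0.36, 0.9, 7, 0])

```text
t: 3.9
tool_pos: [0.4538, 0.2512, 0.2118]
orientation: [0.001, -0.467, 0.884, 0.0]
wrist_force: [0.7, -0.1, 0.8]
grip_width: 0.701
grasp_force: 0.0
```

```bash
cat >> h.py <<'E'
def cloud(f,P=None):
    h,w=f["depth"].shape; vv,uu=np.mgrid[0:h,0:w]
    s=cv2.undistortPoints(np.stack([uu,vv],-1).reshape(-1,1,2).astype(float),np.array(f["K"]),np.array([f["k1"],0,0,0.]))[:,0]
    r,o=cam(f,P); X=o+(np.c_[s[:,0],-s[:,1],-np.ones(len(s))]*f["depth"].reshape(-1,1))@r.T
    X[f["depth"].ravel()<=0]=9; return X
E
python3 - <<'E'
from h import *
np.set_printoptions(precision=4,suppress=True)
P=pose(); f=viewer.grab_frame("wrist"); cv2.imwrite("pics/w2.png",f["img"])
print(P[0],P[1][:,0]); X=cloud(f,P)
m=(np.hypot(X[:,0]-.454,X[:,1]-.249)<.03)
for lo,hi in [(.145,.156),(.1,.13),(.08,.098)]:
    k=m&(X[:,2]>lo)&(X[:,2]<hi)
    if k.sum()>3:
        c,rr=cv2.minEnclosingCircle((X[k][:,:2]*1000).astype(np.float32)); print(lo,k.sum(),X[k].mean(0),c,rr)
print(proj(f,[.4543,.2493,.15],P))
E
```

```text
[0.4538 0.2512 0.2118] [-0.5636 -0.826  -0.0011]
0.145 1243 [0.4538 0.2489 0.1494] (454.3700256347656, 249.837158203125) 14.055645942687988
0.1 316 [0.4487 0.2419 0.1156] (452.84600830078125, 247.89309692382812) 11.691357612609863
0.08 588 [0.4498 0.2432 0.092 ] (454.2895812988281, 249.46990966796875) 17.885671615600586
(np.float64(251.1702595861189), np.float64(210.86949166053762))
```

View pics/w2.png

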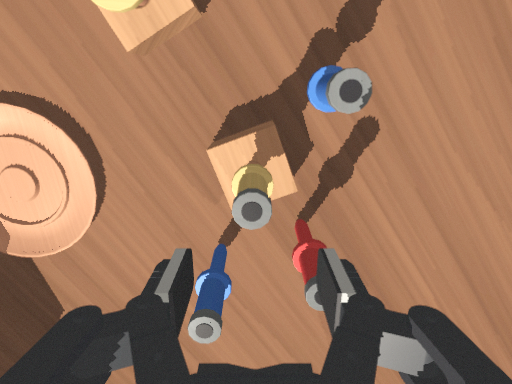

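The cap is at (252,210), centred between the fingers, and its axis measures (0.4543, 0.2495). Next: descend and grip.

>>> jog_arm(plan=[6, 0.1, -0.1, 1.5, 0, 6, 0.1, -0.1, 3, 0, 6, 0.1, -0.1, 4.5, 0, 6, 0.1, -0.1, 6, 0, 6, 0.1, -0.1, 7.5, 0, 6, 0.1, -0.1, 9, 0, 6, 0.1, -0.1, 10.2, 0, 6, 0.1, -0.1, 11, 0, 6, 0.1, -0.1, 11.4, 0, 6, 0.1, -0.1, 11.4, 0])

```text
t: 4.95
tool_pos: [0.4537, 0.2495, 0.0971]
orientation: [-0.0, -0.467, 0.884, -0.0]
wrist_force: [-0.4, 0.0, -0.5]
grip_width: 0.706
grasp_force: 0.0
```

>>> jog_arm(plan=[4, 0, 0, 0, 0, 3, 0, 0, 0, 0, 2, 0, 0, 0, 0, 1.5, 0, 0, 0, 0, 1.5, 0, 0, 0, 0, 1.5, 0, 0, 0, 0, 1.5, 0, 0, 0, 0, 1.5, 0, 0, 0, 0, 1.5, 0, 0, 0, 0, 1.5, 0, 0, 0, 0], force=70)

```text
t: 5.95
tool_pos: [0.4545, 0.2496, 0.0979]
orientation: [0.001, -0.467, 0.884, -0.0]
wrist_force: [-0.0, -0.6, 5.6]
grip_width: 0.269
grasp_force: 68.2
```

>>> jog_arm(plan=[1.5, 0, 0, -0.5, 0, 1.5, 0, 0, -1.5, 0, 1.5, 0, 0, -3, 0, 1.5, 0, 0, -5, 0, 1.5, 0, 0, -7.5, 0, 1.5, 0, 0, -10, 0, 1.5, 0, 0, -12.5, 0, 1.5, 0, 0, -15, 0, 1.5, 0, 0, -17, 0, 1.5, 0, 0, -18, 0])

```text
t: 6.95
tool_pos: [0.4535, 0.2499, 0.2792]
orientation: [0.001, -0.467, 0.884, 0.0]
wrist_force: [0.3, 0.3, -2.4]
grip_width: 0.268
grasp_force: 68.9
```

```bash
python3 - <<'E'
from h import *
np.set_printoptions(precision=4,suppress=True)
p,r,s=pose(); print(p,s["joint_pos"],s["wrist_force"],s["grip_width"])
d=np.array([.565,-.183,.305])-p
print("tool delta cm",r.T@d*100)
f=viewer.grab_frame("scene"); cv2.imwrite("pics/s2.png",f["img"][80:300,120:460])
E
```

```text
[0.4535 0.2499 0.2792] [-0.1805  0.5446 -0.6566  1.8112  0.4076  0.9229  1.5258] [ 0.3338  0.3315 -2.3949] 0.26779840175002073
tool delta cm [ 29.4896 -33.5942  -2.6239]
```

>>> jog_arm(plan=[1.5, 1.3, -1.8, -0.5, 2, 1.5, 4, -5.6, -1, 6, 1.5, 7, -9.9, -1.5, 10, 1.5, 10, -14.2, -2, 15, 1.5, 13, -18.5, -2.5, 20, 1.5, 16, -22.8, -2.6, 25, 1.5, 19, -27.1, -2.6, 30, 1.5, 22, -31.4, -2.6, 34, 1.5, 24.5, -35, -2.6, 38, 1.5, 25.7, -36.8, -2.6, 40])

```text
t: 8.0
tool_pos: [0.6123, -0.1755, 0.3014]
orientation: [-0.002, -0.133, 0.991, -0.001]
wrist_force: [-0.2, -0.1, -1.7]
grip_width: 0.27
grasp_force: 69.1
```

```bash
python3 - <<'E'
from h import *
np.set_printoptions(precision=4,suppress=True)
p,r,s=pose(); print(s["joint_pos"],np.abs(s["qvel"]).max())
f=viewer.grab_frame("wrist"); 
P=pose();f=viewer.grab_frame("wrist");cv2.imwrite("pics/w3.png",f["img"])
print(P[0],P[1])
print(manip.hold_point_z, np.array(f["mount"]))
for b in viewer.mark_of("mouth",f)[:3]: print("mouth",b["at"],b["score"],at_z(f,b["at"],.09,P))
for b in viewer.mark_of("burner_tip",f)[:3]: print("tip",b["at"],b["score"])
X=cloud(f,P); k=(X[:,2]>.084)&(X[:,2]<.096)&(np.hypot(X[:,0]-.57,X[:,1]+.18)<.05)
print(k.sum(),X[k].mean(0),cv2.minEnclosingCircle((X[k][:,:2]*1000).astype(np.float32)))
print("tip pred",proj(f,P[0]+P[1]@[0,0,.087],P))
E
```

```text
[ 0.4408  0.6616 -0.4455  1.4242  0.3005  1.1259  1.7849] 0.5564705851612607
[ 0.6134 -0.1811  0.301 ] [[-0.9663 -0.2575 -0.0015]
 [-0.2575  0.9663 -0.0064]
 [ 0.0031 -0.0058 -1.    ]]
0.0187 [[ 0.0002  0.9466  0.3225  0.0838]
 [ 1.     -0.0004  0.0006  0.0007]
 [ 0.0007  0.3225 -0.9466 -0.1419]
 [ 0.      0.      0.      1.    ]]
mouth [264.9, 129.9] 0.84 [ 0.5757 -0.1805  0.09  ]
tip [254.8, 199.9] 0.97
tip [253.4, 200.9] 0.73
945 [ 0.5746 -0.1801  0.0892] ((574.936767578125, -179.97019958496094), 20.734359741210938)
tip pred (np.float64(253.9279749857171), np.float64(200.57587103430097))
```

View pics/w3.png

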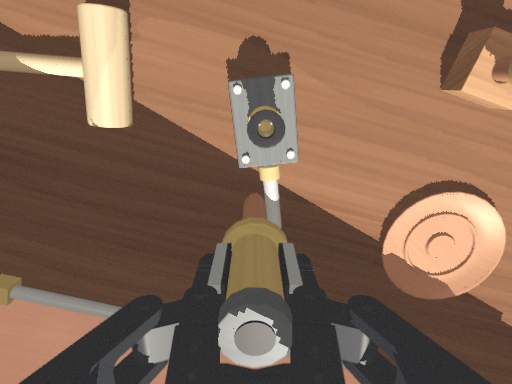

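The mouth is at (265,129), the tip at about (255,200), matching the prediction. Mouth measured at (0.575,-0.180). Moving over it, with the tip about 3 cm above the mouth.

>>> jog_arm(plan=[1.5, 0.8, 0.2, 0.5, 0, 1.5, 1.6, 0.5, 1.5, 0, 1.5, 2.4, 0.8, 3, 0, 1.5, 3.2, 1, 4.5, 0, 1.5, 3.7, 1.1, 6, 0, 1.5, 3.7, 1.1, 7.5, 0, 1.5, 3.7, 1.1, 8.6, 0, 1.5, 3.7, 1.1, 9.3, 0, 1.5, 3.7, 1.1, 9.6, 0, 1.5, 3.7, 1.1, 9.6, 0])

```text
t: 9.2
tool_pos: [0.5744, -0.1691, 0.2071]
orientation: [-0.0, -0.137, 0.991, 0.0]
wrist_force: [-0.1, 0.7, -3.0]
grip_width: 0.269
grasp_force: 69.1
```

```bash
cat > chk.py <<'E'
from h import *
np.set_printoptions(precision=4,suppress=True)
import sys
for _ in range(4): viewer.grab_frame("side")
P=pose();f=viewer.grab_frame("wrist");cv2.imwrite(sys.argv[1],f["img"])
print(P[0],P[1],P[2]["wrist_force"],np.abs(P[2]["qvel"]).max())
for b in viewer.mark_of("mouth",f)[:3]: print("mouth",b["at"],b["score"],at_z(f,b["at"],.09,P))
for b in viewer.mark_of("burner_tip",f)[:3]: print("tip",b["at"],b["score"],at_z(f,b["at"],P[0][2]-.088,P))
X=cloud(f,P); k=(X[:,2]>.084)&(X[:,2]<.096)&(np.hypot(X[:,0]-.575,X[:,1]+.18)<.03)
print(k.sum(),X[k].mean(0),cv2.minEnclosingCircle((X[k][:,:2]*1000).astype(np.float32)))
z=P[0][2]
k=(X[:,2]>z-.08)&(X[:,2]<z-.03)&(np.hypot(X[:,0]-P[0][0],X[:,1]-P[0][1])<.03)
if k.sum()>5:
    Y=(X[k]-P[0])@P[1]; print("tube in tool",Y.mean(0),Y.min(0),Y.max(0))
E
python3 chk.py pics/w4.png
```

```text
[ 0.5748 -0.1696  0.2079] [[-0.9627 -0.2705  0.0012]
 [-0.2705  0.9627 -0.0001]
 [-0.0012 -0.0004 -1.    ]] [-0.4732 -0.118  -1.8484] 0.001962356987503737
mouth [241.0, 182.6] 0.63 [ 0.5734 -0.1814  0.09  ]
mouth [505.8, 109.3] 0.15 [ 0.4611 -0.0001  0.09  ]
tip [255.1, 199.1] 0.81 [ 0.5739 -0.169   0.1199]
1308 [ 0.5728 -0.1815  0.0891] ((574.8536987304688, -179.84173583984375), 20.798839569091797)
tube in tool [0.0067 0.0003 0.0562] [ 0.0023 -0.0074  0.0361] [0.0087 0.0079 0.0795]
```

View pics/w4.png

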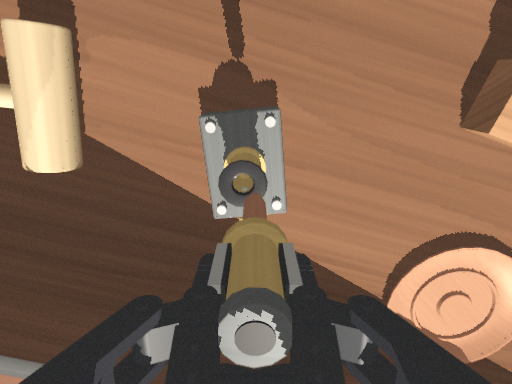

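The mouth at (241,183) is offset sideways from the tip (255,199). I'll correct by 2 mm in x and -10 mm in y and come down 2 cm.

>>> jog_arm(plan=[1.5, 0.1, -0.3, 0, 0, 1.5, 0.2, -0.6, 0.3, 0, 1.5, 0.2, -1, 0.6, 0, 1.5, 0.2, -1, 1, 0, 1.5, 0.2, -1, 1.4, 0, 1.5, 0.2, -1, 1.8, 0, 1.5, 0.2, -1, 2, 0, 1.5, 0.2, -1, 2, 0, 1.5, 0.2, -1, 2, 0, 1.5, 0.2, -1, 2, 0])

```text
t: 10.55
tool_pos: [0.5753, -0.1797, 0.1875]
orientation: [0.0, -0.137, 0.991, -0.0]
wrist_force: [-0.0, -0.0, -2.5]
grip_width: 0.265
grasp_force: 69.1
```

```bash
python3 chk.py pics/w5.png; python3 -c "
import cv2;i=cv2.imread('pics/w5.png')[120:260,170:340];cv2.imwrite('pics/w5c.png',cv2.resize(i,None,fx=3,fy=3))"
```

```text
[ 0.5752 -0.1797  0.1874] [[-0.9627 -0.2706  0.0002]
 [-0.2706  0.9627  0.    ]
 [-0.0002 -0.     -1.    ]] [ 0.1177  0.0808 -2.3653] 0.0013061842872881533
mouth [251.3, 194.9] 0.89 [ 0.5749 -0.182   0.09  ]
tip [255.0, 202.2] 0.66 [ 0.5766 -0.1785  0.0994]
1334 [ 0.5707 -0.1811  0.0891] ((574.6602172851562, -179.91087341308594), 20.750436782836914)
tube in tool [0.0067 0.0003 0.0565] [ 0.0023 -0.0074  0.0362] [0.0085 0.0079 0.0798]
```

View pics/w5c.png

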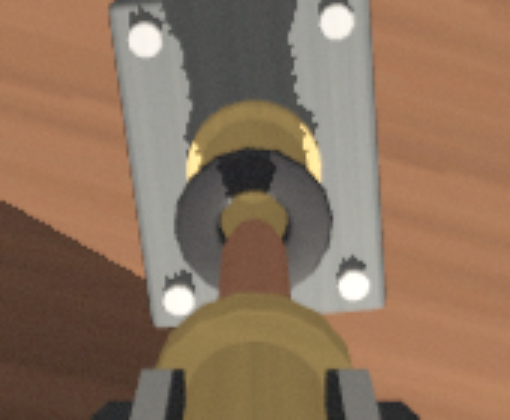

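The tube tip sits over the bore: crop columns are about 254 for the tip and about 253 for the collar centre, with the measured axes agreeing to under 0.5 mm. I'll enter gently.

>>> jog_arm(plan=[1.5, 0, 0, 0.2, 0, 1.5, 0, 0, 0.4, 0, 1.5, 0, 0, 0.6, 0, 1.5, 0, 0, 0.8, 0, 1.5, 0, 0, 1.0, 0, 1.5, 0, 0, 1.2, 0, 1.5, 0, 0, 1.4, 0, 1.5, 0, 0, 1.6, 0, 1.5, 0, 0, 1.8, 0, 1.5, 0, 0, 2, 0])

```text
t: 11.9
tool_pos: [0.5752, -0.1797, 0.1671]
orientation: [-0.0, -0.137, 0.991, 0.0]
wrist_force: [0.1, -0.5, -2.7]
grip_width: 0.269
grasp_force: 69.1
```

>>> jog_arm(plan=[1.5, 0, 0, 0.1, 0, 1.5, 0, 0, 0.2, 0, 1.5, 0, 0, 0.3, 0, 1.5, 0, 0, 0.4, 0, 1.5, 0, 0, 0.5, 0, 1.5, 0, 0, 0.6, 0, 1.5, 0, 0, 0.7, 0, 1.5, 0, 0, 0.8, 0, 1.5, 0, 0, 0.9, 0, 1.5, 0, 0, 1, 0])

```text
t: 12.9
tool_pos: [0.5755, -0.1799, 0.1577]
orientation: [0.0, -0.137, 0.991, -0.0]
wrist_force: [-1.1, 0.0, 3.6]
grip_width: 0.267
grasp_force: 69.2
```

>>> jog_arm(plan=[1.5, 0, 0, 0.1, 0, 1.5, 0, 0, 0.2, 0, 1.5, 0, 0, 0.3, 0, 1.5, 0, 0, 0.4, 0, 1.5, 0, 0, 0.5, 0, 1.5, 0, 0, 0.6, 0, 1.5, 0, 0, 0.7, 0, 1.5, 0, 0, 0.8, 0, 1.5, 0, 0, 0.8, 0, 1.5, 0, 0, 0.8, 0])

```text
t: 13.9
tool_pos: [0.5761, -0.1796, 0.15]
orientation: [0.001, -0.137, 0.991, -0.0]
wrist_force: [1.2, 0.4, 5.4]
grip_width: 0.267
grasp_force: 69.9
```

>>> jog_arm(plan=[1.5, 0, 0, 0.1, 0, 1.5, 0, 0, 0.2, 0, 1.5, 0, 0, 0.3, 0, 1.5, 0, 0, 0.4, 0, 1.5, 0, 0, 0.4, 0, 1.5, 0, 0, 0.4, 0, 1.5, 0, 0, 0.4, 0, 1.5, 0, 0, 0.4, 0, 1.5, 0, 0, 0.4, 0, 1.5, 0, 0, 0.4, 0])

```text
t: 14.9
tool_pos: [0.576, -0.1799, 0.1457]
orientation: [0.001, -0.137, 0.991, -0.0]
wrist_force: [1.3, -0.3, 4.6]
grip_width: 0.266
grasp_force: 69.9
```

```bash
cat > st.py <<'E'
from h import *
a=[]
for _ in range(5):
    viewer.grab_frame("side"); s=monitor.state(); a.append([*s["tool_pos"],*s["wrist_force"]])
print(s["t"],np.round(np.mean(a,0),4),np.round(np.std(a,0),4))
E
python3 st.py
```

```text
15.15 [ 0.5759 -0.1799  0.1456  1.1458 -0.6168  5.4314] [0.     0.     0.     0.8255 0.2257 0.4392]
```

>>> jog_arm(plan=[1.5, 0, 0, 0.02, 0, 1.5, 0, 0, 0.04, 0, 1.5, 0, 0, 0.06, 0, 1.5, 0, 0, 0.08, 0, 1.5, 0, 0, 0.1, 0, 1.5, 0, 0, 0.1, 0, 1.5, 0, 0, 0.1, 0, 1.5, 0, 0, 0.1, 0, 1.5, 0, 0, 0.1, 0, 1.5, 0, 0, 0.1, 0])

```text
t: 16.15
tool_pos: [0.5757, -0.1799, 0.1446]
orientation: [0.001, -0.137, 0.991, -0.0]
wrist_force: [0.5, -0.6, 4.4]
grip_width: 0.269
grasp_force: 69.8
```

```bash
python3 st.py
```

```text
16.4 [ 0.5757 -0.1799  0.1446  1.0469 -0.9672  5.2739] [0.     0.     0.     0.2853 0.5614 0.5092]
```

>>> jog_arm(plan=[1.5, 0, 0, 0.02, 0, 1.5, 0, 0, 0.04, 0, 1.5, 0, 0, 0.06, 0, 1.5, 0, 0, 0.08, 0, 1.5, 0, 0, 0.1, 0, 1.5, 0, 0, 0.1, 0, 1.5, 0, 0, 0.1, 0, 1.5, 0, 0, 0.1, 0, 1.5, 0, 0, 0.1, 0, 1.5, 0, 0, 0.1, 0])

```text
t: 17.4
tool_pos: [0.5756, -0.18, 0.1436]
orientation: [0.001, -0.136, 0.991, -0.0]
wrist_force: [1.6, -1.1, 6.0]
grip_width: 0.264
grasp_force: 69.8
```

```bash
python3 st.py
```

```text
17.65 [ 0.5756 -0.18    0.1436  0.5772 -0.8245  6.1167] [0.     0.     0.     0.6369 0.3787 0.2885]
```

>>> jog_arm(plan=[1.5, 0, 0, 0.02, 0, 1.5, 0, 0, 0.04, 0, 1.5, 0, 0, 0.06, 0, 1.5, 0, 0, 0.08, 0, 1.5, 0, 0, 0.1, 0, 1.5, 0, 0, 0.1, 0, 1.5, 0, 0, 0.1, 0, 1.5, 0, 0, 0.1, 0, 1.5, 0, 0, 0.1, 0, 1.5, 0, 0, 0.1, 0])

```text
t: 18.65
tool_pos: [0.5756, -0.18, 0.1426]
orientation: [0.0, -0.137, 0.991, -0.0]
wrist_force: [0.3, -1.1, 5.5]
grip_width: 0.264
grasp_force: 69.8
```

```bash
python3 st.py
```

```text
18.9 [ 0.5756 -0.18    0.1426  0.4986 -0.7449  5.9868] [0.     0.     0.     0.5169 0.4024 0.3539]
```

>>> jog_arm(plan=[1.5, 0, 0, 0.02, 0, 1.5, 0, 0, 0.04, 0, 1.5, 0, 0, 0.06, 0, 1.5, 0, 0, 0.08, 0, 1.5, 0, 0, 0.1, 0, 1.5, 0, 0, 0.1, 0, 1.5, 0, 0, 0.1, 0, 1.5, 0, 0, 0.1, 0, 1.5, 0, 0, 0.1, 0, 1.5, 0, 0, 0.1, 0])

```text
t: 19.9
tool_pos: [0.5756, -0.18, 0.1417]
orientation: [0.0, -0.136, 0.991, -0.0]
wrist_force: [0.1, 0.1, 6.6]
grip_width: 0.269
grasp_force: 69.8
```

```bash
python3 st.py
```

```text
20.15 [ 0.5756 -0.18    0.1417 -0.2034 -0.9719  6.4546] [0.     0.     0.     0.2    0.6054 0.6428]
```

>>> jog_arm(plan=[1.5, 0, 0, 0.01, 0, 1.5, 0, 0, 0.02, 0, 1.5, 0, 0, 0.03, 0, 1.5, 0, 0, 0.04, 0, 1.5, 0, 0, 0.05, 0, 1.5, 0, 0, 0.06, 0, 1.5, 0, 0, 0.07, 0, 1.5, 0, 0, 0.07, 0, 1.5, 0, 0, 0.07, 0, 1.5, 0, 0, 0.07, 0])

```text
t: 21.15
tool_pos: [0.5756, -0.18, 0.141]
orientation: [0.0, -0.136, 0.991, -0.0]
wrist_force: [-0.1, -1.3, 6.3]
grip_width: 0.273
grasp_force: 69.8
```

```bash
python3 st.py
```

```text
21.4 [ 0.5756 -0.18    0.1409  0.4718 -0.8645  6.2512] [0.     0.     0.     0.1835 0.2056 0.544 ]
```

>>> jog_arm(plan=[1.5, 0, 0, 0.01, 0, 1.5, 0, 0, 0.02, 0, 1.5, 0, 0, 0.03, 0, 1.5, 0, 0, 0.04, 0, 1.5, 0, 0, 0.05, 0, 1.5, 0, 0, 0.06, 0, 1.5, 0, 0, 0.07, 0, 1.5, 0, 0, 0.07, 0, 1.5, 0, 0, 0.07, 0, 1.5, 0, 0, 0.07, 0])

```text
t: 22.4
tool_pos: [0.5756, -0.18, 0.1403]
orientation: [0.0, -0.136, 0.991, -0.0]
wrist_force: [0.2, -1.6, 7.0]
grip_width: 0.27
grasp_force: 69.8
```

>>> jog_arm(plan=[1.5, 0, 0, 0.01, 0, 1.5, 0, 0, 0.02, 0, 1.5, 0, 0, 0.03, 0, 1.5, 0, 0, 0.04, 0, 1.5, 0, 0, 0.05, 0, 1.5, 0, 0, 0.06, 0, 1.5, 0, 0, 0.07, 0, 1.5, 0, 0, 0.07, 0, 1.5, 0, 0, 0.07, 0, 1.5, 0, 0, 0.07, 0])

```text
t: 23.4
tool_pos: [0.5755, -0.18, 0.1395]
orientation: [0.0, -0.136, 0.991, -0.0]
wrist_force: [1.1, -0.8, 6.1]
grip_width: 0.269
grasp_force: 69.8
```

>>> jog_arm(plan=[1.5, 0, 0, 0.01, 0, 1.5, 0, 0, 0.02, 0, 1.5, 0, 0, 0.03, 0, 1.5, 0, 0, 0.04, 0, 1.5, 0, 0, 0.05, 0, 1.5, 0, 0, 0.06, 0, 1.5, 0, 0, 0.07, 0, 1.5, 0, 0, 0.08, 0, 1.5, 0, 0, 0.08, 0, 1.5, 0, 0, 0.08, 0])

```text
t: 24.4
tool_pos: [0.5755, -0.18, 0.1388]
orientation: [0.0, -0.136, 0.991, -0.0]
wrist_force: [0.7, -0.8, 6.5]
grip_width: 0.269
grasp_force: 69.8
```

>>> jog_arm(plan=[1.5, 0, 0, 0.01, 0, 1.5, 0, 0, 0.02, 0, 1.5, 0, 0, 0.03, 0, 1.5, 0, 0, 0.04, 0, 1.5, 0, 0, 0.05, 0, 1.5, 0, 0, 0.06, 0, 1.5, 0, 0, 0.07, 0, 1.5, 0, 0, 0.08, 0, 1.5, 0, 0, 0.08, 0, 1.5, 0, 0, 0.08, 0])

```text
t: 25.4
tool_pos: [0.5755, -0.18, 0.1379]
orientation: [0.0, -0.136, 0.991, -0.0]
wrist_force: [0.3, -1.8, 6.9]
grip_width: 0.27
grasp_force: 69.8
```

>>> jog_arm(plan=[1.5, 0, 0, 0.01, 0, 1.5, 0, 0, 0.02, 0, 1.5, 0, 0, 0.03, 0, 1.5, 0, 0, 0.04, 0, 1.5, 0, 0, 0.05, 0, 1.5, 0, 0, 0.06, 0, 1.5, 0, 0, 0.07, 0, 1.5, 0, 0, 0.08, 0, 1.5, 0, 0, 0.08, 0, 1.5, 0, 0, 0.08, 0])

```text
t: 26.4
tool_pos: [0.5755, -0.18, 0.1371]
orientation: [0.0, -0.136, 0.991, -0.0]
wrist_force: [0.6, -1.2, 6.4]
grip_width: 0.27
grasp_force: 69.8
```

>>> jog_arm(plan=[1.5, 0, 0, 0.01, 0, 1.5, 0, 0, 0.02, 0, 1.5, 0, 0, 0.03, 0, 1.5, 0, 0, 0.04, 0, 1.5, 0, 0, 0.05, 0, 1.5, 0, 0, 0.06, 0, 1.5, 0, 0, 0.07, 0, 1.5, 0, 0, 0.08, 0, 1.5, 0, 0, 0.09, 0, 1.5, 0, 0, 0.09, 0])

```text
t: 27.4
tool_pos: [0.5755, -0.18, 0.1363]
orientation: [0.0, -0.136, 0.991, -0.0]
wrist_force: [0.6, -1.3, 6.9]
grip_width: 0.264
grasp_force: 69.8
```

>>> jog_arm(plan=[1.5, 0, 0, 0.01, 0, 1.5, 0, 0, 0.02, 0, 1.5, 0, 0, 0.03, 0, 1.5, 0, 0, 0.04, 0, 1.5, 0, 0, 0.05, 0, 1.5, 0, 0, 0.06, 0, 1.5, 0, 0, 0.07, 0, 1.5, 0, 0, 0.08, 0, 1.5, 0, 0, 0.09, 0, 1.5, 0, 0, 0.09, 0])

```text
t: 28.4
tool_pos: [0.5755, -0.18, 0.1353]
orientation: [0.0, -0.136, 0.991, -0.0]
wrist_force: [0.8, -0.5, 5.9]
grip_width: 0.27
grasp_force: 69.8
```

>>> jog_arm(plan=[1.5, 0, 0, 0.01, 0, 1.5, 0, 0, 0.02, 0, 1.5, 0, 0, 0.03, 0, 1.5, 0, 0, 0.04, 0, 1.5, 0, 0, 0.05, 0, 1.5, 0, 0, 0.06, 0, 1.5, 0, 0, 0.07, 0, 1.5, 0, 0, 0.08, 0, 1.5, 0, 0, 0.09, 0, 1.5, 0, 0, 0.09, 0])

```text
t: 29.4
tool_pos: [0.5756, -0.18, 0.1347]
orientation: [0.0, -0.136, 0.991, -0.0]
wrist_force: [-0.4, -0.3, 8.5]
grip_width: 0.271
grasp_force: 69.8
```

>>> jog_arm(plan=[1.5, 0, 0, 0.01, 0, 1.5, 0, 0, 0.02, 0, 1.5, 0, 0, 0.03, 0, 1.5, 0, 0, 0.04, 0, 1.5, 0, 0, 0.05, 0, 1.5, 0, 0, 0.05, 0, 1.5, 0, 0, 0.05, 0, 1.5, 0, 0, 0.05, 0, 1.5, 0, 0, 0.05, 0, 1.5, 0, 0, 0.05, 0])

```text
t: 30.4
tool_pos: [0.5756, -0.18, 0.1342]
orientation: [0.0, -0.136, 0.991, -0.0]
wrist_force: [-0.3, -0.7, 7.9]
grip_width: 0.268
grasp_force: 69.8
```

```bash
python3 st.py
```

```text
30.65 [ 0.5756 -0.18    0.1342  0.2019 -0.5714  7.9739] [0.     0.     0.     0.0751 0.5605 0.4985]
```

The force stepped up by about 1.3 N, which is the valve. The stop should be about 4 mm below first contact, near TCP z = 0.131.

>>> jog_arm(plan=[1.5, 0, 0, 0.02, 0, 1.5, 0, 0, 0.04, 0, 1.5, 0, 0, 0.06, 0, 1.5, 0, 0, 0.08, 0, 1.5, 0, 0, 0.1, 0, 1.5, 0, 0, 0.12, 0, 1.5, 0, 0, 0.14, 0, 1.5, 0, 0, 0.16, 0, 1.5, 0, 0, 0.16, 0, 1.5, 0, 0, 0.16, 0])

```text
t: 31.65
tool_pos: [0.5756, -0.18, 0.1326]
orientation: [0.0, -0.136, 0.991, -0.0]
wrist_force: [-0.1, -1.1, 8.2]
grip_width: 0.269
grasp_force: 69.8
```

>>> jog_arm(plan=[1.5, 0, 0, 0.01, 0, 1.5, 0, 0, 0.02, 0, 1.5, 0, 0, 0.03, 0, 1.5, 0, 0, 0.04, 0, 1.5, 0, 0, 0.05, 0, 1.5, 0, 0, 0.06, 0, 1.5, 0, 0, 0.07, 0, 1.5, 0, 0, 0.08, 0, 1.5, 0, 0, 0.08, 0, 1.5, 0, 0, 0.08, 0])

```text
t: 32.65
tool_pos: [0.5756, -0.18, 0.1319]
orientation: [0.001, -0.136, 0.991, -0.0]
wrist_force: [-0.1, -0.6, 9.8]
grip_width: 0.269
grasp_force: 69.8
```

>>> jog_arm(plan=[1.5, 0, 0, 0.01, 0, 1.5, 0, 0, 0.02, 0, 1.5, 0, 0, 0.03, 0, 1.5, 0, 0, 0.04, 0, 1.5, 0, 0, 0.04, 0, 1.5, 0, 0, 0.04, 0, 1.5, 0, 0, 0.04, 0, 1.5, 0, 0, 0.04, 0, 1.5, 0, 0, 0.04, 0, 1.5, 0, 0, 0.04, 0])

```text
t: 33.65
tool_pos: [0.5756, -0.18, 0.1316]
orientation: [0.001, -0.136, 0.991, -0.0]
wrist_force: [-0.2, -0.6, 9.5]
grip_width: 0.265
grasp_force: 69.8
```

>>> jog_arm(plan=[1.5, 0, 0, 0.01, 0, 1.5, 0, 0, 0.02, 0, 1.5, 0, 0, 0.03, 0, 1.5, 0, 0, 0.04, 0, 1.5, 0, 0, 0.04, 0, 1.5, 0, 0, 0.04, 0, 1.5, 0, 0, 0.04, 0, 1.5, 0, 0, 0.04, 0, 1.5, 0, 0, 0.04, 0, 1.5, 0, 0, 0.04, 0])

```text
t: 34.65
tool_pos: [0.5756, -0.18, 0.1312]
orientation: [0.001, -0.136, 0.991, -0.0]
wrist_force: [0.7, -0.8, 10.9]
grip_width: 0.266
grasp_force: 69.8
```

>>> jog_arm(plan=[1.5, 0, 0, 0.01, 0, 1.5, 0, 0, 0.02, 0, 1.5, 0, 0, 0.03, 0, 1.5, 0, 0, 0.04, 0, 1.5, 0, 0, 0.04, 0, 1.5, 0, 0, 0.04, 0, 1.5, 0, 0, 0.04, 0, 1.5, 0, 0, 0.04, 0, 1.5, 0, 0, 0.04, 0, 1.5, 0, 0, 0.04, 0])

```text
t: 35.65
tool_pos: [0.5757, -0.18, 0.1312]
orientation: [0.001, -0.136, 0.991, -0.0]
wrist_force: [-0.3, 0.3, 12.5]
grip_width: 0.271
grasp_force: 70.0
```

Motion has stopped at 0.1312 and the force is rising. One more small step to confirm.

>>> jog_arm(plan=[1.5, 0, 0, 0.01, 0, 1.5, 0, 0, 0.02, 0, 1.5, 0, 0, 0.03, 0, 1.5, 0, 0, 0.03, 0, 1.5, 0, 0, 0.03, 0, 1.5, 0, 0, 0.03, 0, 1.5, 0, 0, 0.03, 0, 1.5, 0, 0, 0.03, 0, 1.5, 0, 0, 0.03, 0, 1.5, 0, 0, 0.03, 0])

```text
t: 36.65
tool_pos: [0.5758, -0.18, 0.1312]
orientation: [0.001, -0.136, 0.991, -0.001]
wrist_force: [-1.5, -0.8, 13.3]
grip_width: 0.271
grasp_force: 70.2
```

```bash
python3 st.py
```

```text
36.9 [ 0.5757 -0.18    0.1311 -1.2776 -0.3272 13.6422] [0.     0.     0.     0.5376 0.4182 0.4923]
```

Home: no motion while the force rises to about 16 N net. Releasing.

>>> jog_arm(plan=[2.6, 0, 0, 0, 0, 3, 0, 0, 0, 0, 4, 0, 0, 0, 0, 5, 0, 0, 0, 0, 6, 0, 0, 0, 0, 6, 0, 0, 0, 0, 6, 0, 0, 0, 0, 6, 0, 0, 0, 0, 6, 0, 0, 0, 0, 6, 0, 0, 0, 0])

```text
t: 37.9
tool_pos: [0.5752, -0.1797, 0.1297]
orientation: [0.0, -0.137, 0.991, 0.0]
wrist_force: [0.3, -0.5, 0.8]
grip_width: 0.703
grasp_force: 0.0
```

>>> jog_arm(plan=[6, 0, 0, -0.5, 0, 6, 0, 0, -1.5, 0, 6, 0, 0, -3, 0, 6, 0, 0, -5, 0, 6, 0, 0, -7, 0, 6, 0, 0, -9, 0, 6, 0, 0, -11, 0, 6, 0, 0, -13, 0, 6, 0, 0, -14, 0, 6, 0, 0, -14, 0])

```text
t: 38.9
tool_pos: [0.5762, -0.1798, 0.2716]
orientation: [0.002, -0.136, 0.991, -0.001]
wrist_force: [-0.6, -0.6, -0.0]
grip_width: 0.707
grasp_force: 0.0
```

```bash
python3 - <<'E'
from h import *
for _ in range(4): viewer.grab_frame("side")
P=pose();f=viewer.grab_frame("wrist");cv2.imwrite("pics/w6.png",f["img"])
print(P[0],P[2]["wrist_force"],P[2]["grip_width"],P[2]["t"])
X=cloud(f,P); k=(X[:,2]>.15)&(X[:,2]<.2)&(np.hypot(X[:,0]-.575,X[:,1]+.18)<.03)
print(np.percentile(X[k],[2,50,98],axis=0)); k&=X[:,2]>np.median(X[k][:,2])-.002
print("cap",cv2.minEnclosingCircle((X[k][:,:2]*1000).astype(np.float32)))
E
```

```text
[ 0.57443634 -0.17971174  0.26857726] [ 0.46251655 -0.28172162 -0.10976685] 0.7003301494771592 39.1
[[ 0.56201154 -0.19198314  0.15315346]
 [ 0.57210532 -0.18040799  0.18265054]
 [ 0.58728223 -0.16775952  0.18452284]]
cap ((575.2658081054688, -179.7078094482422), 13.965031623840332)
```

View pics/w6.png

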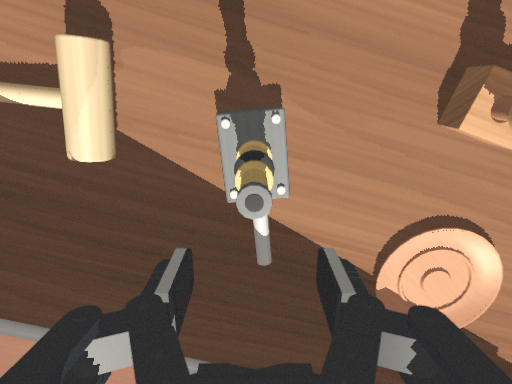

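The burner stands upright in the fitting, cap at (254,202). Its top is at 0.183 m, so the tip is 47 mm below the mouth, matching where the stop was felt.

```bash
python3 -c "
from cell import manip; print(manip.close_job())"
```

```text
the job is handed in; nothing more can be done
None
```

The slim burner is pushed fully home in the fitting (tip about 47 mm below the mouth, about 16 N at the stop), released and standing upright; nothing else was touched, and the job was handed in at about 39 s (no verdict returned).

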